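# Change the scent pods of the diffuser

## Robot

A 6-joint arm with a two-finger parallel gripper is mounted at the origin on the work surface. World frame = base frame: x ahead of the robot, y to its left, z up, the work surface at z = 0. Lengths are in m, angles in rad, forces in N, time in s.
With the tool pointing down it reaches from about 0.275 to 0.875 m from the base axis. Payload 12.5 kg.
Tool frame: the origin (TCP) lies on the centre line of the jaws, within the pads' length; the fingertips stand r.finger_overhang ahead of it and the grasp point (between the pads) lies 3 mm ahead of it (r.finger_overhang is the distance from the TCP to the fingertips, in m); z points along the fingers, y is the direction in which the jaws open and shut (so a half turn about z gives the same grasp; the last joint's range is limited). The gripper opens to 85 mm and grips with 20 to 120 N. Pads are 22 mm wide; open, the fingers measure 114 mm over their backs; the gripper's body (76 mm by 85 mm) begins 54 mm behind the grasp point. The pads swing forward as they close: fully open they stand 13 mm farther back than shut.
Start: joints at [-1.338, 0.351, 1.652, -0, 1.139, -0.085], TCP at [0.172, -0.522, 0.253] pointing down, gripper open.
Joint ranges: [-2.75, 2.75], [-0.79, 2.1], [0.01, 2.65], [-1.57, 4.71], [0.07, 3.14], [-2.87, 2.87]. Speed limits (rad/s): [2.22, 2.22, 2.79, 3.14, 3.14, 3.14].

## Interface

Orientations are given as a unit quaternion [x, y, z, w].
In Python, from cell import r, optics gives the robot as it stands. The module is installed in compiled form; this text tells all that it offers. Calls block until the motion is done:
- r.move_to(position, orientation): joint-space move of the TCP to a pose.
- r.move_linear(position, rot=None, vel=0.15): straight line of the TCP; rot=None keeps the orientation; vel is the mean speed in m/s.
- r.set_joints(angles): joint-space move.
- r.set_gripper(opening, squeeze=None): opening from 0.0 (shut) to 1.0 (fully open); squeeze is the grip in N (None keeps the last); returns when the fingers have stopped.
- r.sleep(seconds).
- r.inverse_kinematics(position, orientation): joint angles nearest the present ones, or None.
- optics.get_image(name): name is "scene" or "top"; returns a dict with "pixels" (420x560x3 uint8, red, green, blue), "depth" (420x560 float32, m along the optical axis (not along the pixel's ray), 0 where there is no reading), "fx", "fy", "cx", "cy" (pixels), "camera_from_world" (4x4, takes a point from world to camera coordinates). Camera axes: x right, y down, z forward; pixel columns grow to the right and rows downward; lengths in m; the calibration is good to about 2 mm. A picture is of the moment at which its call begins.
A pose or a line that the arm cannot do raises r.PlanningError and nothing moves.
- r.hand_in(): hands the job in, once; it reports no verdict.
Readings, each from a call of its own:
- r.current_t(): time.
- r.current_q(): joint angles.
- r.current_qvel(): joint speeds.
- r.current_effort(): joint torques, N m.
- r.current_tool_pos(): TCP position.
- r.current_ee_rot(): TCP orientation.
- r.current_contact_force(): force on the tool from outside, world axes, zero at the start.
- r.current_torque(): the same for the moment, N m.
- r.current_opening(): opening from 0.0 (shut) to 1.0 (fully open).
Only numpy, scipy, OpenCV 4.12 (cv2) and the standard library are available. Lean on these libraries where they do the work, as an engineer would, in place of code of your own. Each camera call takes 0.05 s, during which the arm holds its last target. There are 200 camera calls.

## Task

Turn the diffuser's guarded dial back to off (the small square mark) before you pull any pod, then pull out every spent pod and stand it upright in the wooden tray, and plug every fresh pod fully home into a socket of its own. Only when all pods are changed, turn the dial to the running position (the long bar mark, 1.4 rad clockwise from off), and do not disturb the jars, the mould or the loose balloon clips.

Things in the scene. Friction and masses are not known exactly. Their poses are not given: they have to be found in the camera images.
- console: grey diffuser console fixed to the shelf top, 120 (x) x 340 (y) x 50 mm tall, z up; origin at the centre of its underside. In its top, in a row along its y, three sockets 34 (x) x 46 (y) mm and 16 mm deep with a 3 mm lead-in: a seated pod's underside is 34 mm above the console's underside, 30 mm of the pod stands out. The guarded dial is 107 mm to +y of the origin.
- socket0 (a point): centre of the mouth of socket 0, level with the console's top (50 mm up); 120 mm to the -y side of the console's origin
- socket1 (a point): centre of the mouth of socket 1, level with the console's top (50 mm up); 56 mm to the -y side of the console's origin
- socket2 (a point): centre of the mouth of socket 2, level with the console's top (50 mm up); 8 mm to the +y side of the console's origin
- dial (a joint): angle of the dial, rad: 0 = off (a stop; pointer along the console's +x, at the small square mark beside the collar); grows clockwise seen from above; 1.4 = running (pointer at the long bar mark, almost along the console's -y); upper stop 2.2. About 0.04 N m of friction; stays where it is left.
- dial_grip (a point): top of the dial's grip, on its axis, 34 mm above the console's top; turns with the dial. Grip: black bar 42 long (point's x; white pointer line on its +x end), 12 thick (y), 24 mm tall, on a disc 48 across and 10 mm thick, inside a fixed round aluminium guard collar of inner radius 41, outer 46 mm, its rim level with the bar's top.
- fresh0: fresh scent pod: matt black upright block, 32 (its x) x 44 (its y) x 46 mm tall, about 70 g, weighted foot; lowest 3 mm bevelled in by 1.5 mm all round; half a turn about z changes nothing. Origin at the centre of its underside, z up. A round wooden core, 20 mm across, stands 5 mm proud of its top. At first it stands on the shelf top. May be absent.
- fresh1: fresh scent pod: matt black upright block, 32 (its x) x 44 (its y) x 46 mm tall, about 70 g, weighted foot; lowest 3 mm bevelled in by 1.5 mm all round; half a turn about z changes nothing. Origin at the centre of its underside, z up. A round wooden core, 20 mm across, stands 5 mm proud of its top. At first it stands on the shelf top. May be absent.
- fresh2: fresh scent pod: matt black upright block, 32 (its x) x 44 (its y) x 46 mm tall, about 70 g, weighted foot; lowest 3 mm bevelled in by 1.5 mm all round; half a turn about z changes nothing. Origin at the centre of its underside, z up. A round wooden core, 20 mm across, stands 5 mm proud of its top. At first it stands on the shelf top. May be absent.
- spent0: spent scent pod: matt black upright block, 32 (its x) x 44 (its y) x 46 mm tall, about 70 g, weighted foot; lowest 3 mm bevelled in by 1.5 mm all round; half a turn about z changes nothing. Origin at the centre of its underside, z up. Flat top. At first it is plugged in socket 0. May be absent.
- spent1: spent scent pod: matt black upright block, 32 (its x) x 44 (its y) x 46 mm tall, about 70 g, weighted foot; lowest 3 mm bevelled in by 1.5 mm all round; half a turn about z changes nothing. Origin at the centre of its underside, z up. Flat top. At first it is plugged in socket 1. May be absent.
- spent2: spent scent pod: matt black upright block, 32 (its x) x 44 (its y) x 46 mm tall, about 70 g, weighted foot; lowest 3 mm bevelled in by 1.5 mm all round; half a turn about z changes nothing. Origin at the centre of its underside, z up. Flat top. At first it is plugged in socket 2. May be absent.
- tray: small open wooden tray fixed to the shelf top, 250 (x) x 150 (y) mm outside, walls 6 mm thick and 22 mm high, floor 6 mm thick; origin at the centre of its underside
- jar_a: amber glass candle jar, 64 mm across, 72 mm tall, bystander; origin under its centre
- jar_b: second amber glass jar, the same, bystander
- mould: orange silicone mould set upright on edge, 28 (x) x 150 (y) x 90 mm, bystander; origin under its centre
- clip_a: white plastic balloon clip, 30 x 17 x 8 mm, bystander
- clip_b: second balloon clip, bystander
Not all that is in view belongs to the job. What is shaped like the fresh2 but green or red is not meant.

How it is judged:
On the way, in this order (a step that is already met when the one before it is completed fails the run):
1. the dial is turned to off while the spent pods are still plugged in (value of joint dial below 0.15 rad and horizontal distance between spent0 and socket0 below 0.006 m and z of each of spent0, spent1, spent2 in the frame of console below 0.0375 m and angle between each of spent0, spent1, spent2's own z axis and vertical below 0.1 rad and angle between the y axis of each of spent0, spent1, spent2 and the y axis of console, either way round below 0.12 rad and horizontal distance between spent1 and socket1 below 0.006 m and horizontal distance between spent2 and socket2 below 0.006 m), for 0.2 s.
2. with the dial off, all spent pods stand in the tray and all fresh pods are plugged home (value of joint dial below 0.15 rad and (horizontal distance between fresh0 and socket0 below 0.006 m or horizontal distance between fresh0 and socket1 below 0.006 m or horizontal distance between fresh0 and socket2 below 0.006 m) and z of each of fresh0, fresh1, fresh2 in the frame of console below 0.0375 m and angle between each of fresh0, fresh1, fresh2's own z axis and vertical below 0.1 rad and angle between the y axis of each of fresh0, fresh1, fresh2 and the y axis of console, either way round below 0.12 rad and (horizontal distance between fresh1 and socket0 below 0.006 m or horizontal distance between fresh1 and socket1 below 0.006 m or horizontal distance between fresh1 and socket2 below 0.006 m) and (horizontal distance between fresh2 and socket0 below 0.006 m or horizontal distance between fresh2 and socket1 below 0.006 m or horizontal distance between fresh2 and socket2 below 0.006 m) and x of spent0 in the frame of tray between -0.11 and 0.11 m and y of spent0 in the frame of tray between -0.06 and 0.06 m and z of each of spent0, spent1, spent2 in the frame of tray below 0.013 m and angle between each of spent0, spent1, spent2's own z axis and vertical below 0.15 rad and x of spent1 in the frame of tray between -0.11 and 0.11 m and y of spent1 in the frame of tray between -0.06 and 0.06 m and x of spent2 in the frame of tray between -0.11 and 0.11 m and y of spent2 in the frame of tray between -0.06 and 0.06 m), for 0.2 s.
3. the dial is turned to the running mark (value of joint dial between 1.28 and 1.52 rad), for 0.2 s.
At the end, for the whole second after the job is handed in: Every fresh pod sits in a socket (within 6 mm of its centre sideways, its underside no more than 3.5 mm above the socket floor, tilted under 0.1 rad), every spent pod stands in the tray on its floor (tilted under 0.15 rad), all at rest, and the dial reads 1.28 to 1.52 rad (all of step 3 and (horizontal distance between fresh0 and socket0 below 0.006 m or horizontal distance between fresh0 and socket1 below 0.006 m or horizontal distance between fresh0 and socket2 below 0.006 m) and z of each of fresh0, fresh1, fresh2 in the frame of console below 0.0375 m and angle between each of fresh0, fresh1, fresh2's own z axis and vertical below 0.1 rad and angle between the y axis of each of fresh0, fresh1, fresh2 and the y axis of console, either way round below 0.12 rad and (horizontal distance between fresh1 and socket0 below 0.006 m or horizontal distance between fresh1 and socket1 below 0.006 m or horizontal distance between fresh1 and socket2 below 0.006 m) and (horizontal distance between fresh2 and socket0 below 0.006 m or horizontal distance between fresh2 and socket1 below 0.006 m or horizontal distance between fresh2 and socket2 below 0.006 m) and x of spent0 in the frame of tray between -0.11 and 0.11 m and y of spent0 in the frame of tray between -0.06 and 0.06 m and z of each of spent0, spent1, spent2 in the frame of tray below 0.013 m and angle between each of spent0, spent1, spent2's own z axis and vertical below 0.15 rad and x of spent1 in the frame of tray between -0.11 and 0.11 m and y of spent1 in the frame of tray between -0.06 and 0.06 m and x of spent2 in the frame of tray between -0.11 and 0.11 m and y of spent2 in the frame of tray between -0.06 and 0.06 m and linear speed of each of fresh0, fresh1, fresh2, spent0, spent1, spent2 below 0.03 m/s); the robot touches nothing.
It fails at once if a jar, the mould or a loose clip is shifted by more than 40 mm (distance of any of jar_a, jar_b, mould, clip_a, clip_b from where it was at the start of the episode above 0.04 m).
It fails at once if a jar or the mould is tipped over (angle between any of jar_a, jar_b, mould's own z axis and vertical above 0.6 rad).
Of fresh0, fresh1, fresh2 only 2 to 3 are there at a start; the rules pass over those that are not, and their reading is None.
Of spent0, spent1, spent2 only 2 to 3 are there at a start; the rules pass over those that are not, and their reading is None.
At some moment in a run one of fresh0, fresh1, fresh2 may be knocked a few centimetres aside while the robot is not near it.
It also fails if it takes over 210 s, if anything falls off the work surface, if the arm or the gripper's body presses on something with over 40 N, if the wrist force passes 120 N, or if a joint passes its speed limit or range.

## Working session

There is one attempt and no reset: what is moved stays moved. The work goes in short steps, each a Python script; the robot and the scene stay as the last script left them, time stands still between calls to the robot, and variables do not carry over. Pictures are saved under pics/ and viewed, about 12 in all and at most 16, crops included, and the job is handed in when it is done.

```bash
mkdir -p pics; cat > h.py <<'E'
import numpy as np, cv2
from cell import r, optics
def snap(name, fn=None, crop=None, scale=1):
    im=optics.get_image(name)
    if fn:
        p=im["pixels"]
        if crop: x0,y0,x1,y1=crop; p=p[y0:y1,x0:x1]
        p=cv2.resize(p,None,fx=scale,fy=scale,interpolation=cv2.INTER_CUBIC)
        cv2.imwrite("pics/"+fn,cv2.cvtColor(p,cv2.COLOR_RGB2BGR))
    return im
def ray(im,u,v,z):
    T=np.linalg.inv(im["camera_from_world"]); 
    d=T[:3,:3]@np.array([(u-im["cx"])/im["fx"],(v-im["cy"])/im["fy"],1]); o=T[:3,3]
    return o+d*(z-o[2])/d[2]
def proj(im,p):
    q=im["camera_from_world"]@np.append(p,1); return np.array([im["fx"]*q[0]/q[2]+im["cx"],im["fy"]*q[1]/q[2]+im["cy"]])
def cloud(im):
    h,w=im["depth"].shape; v,u=np.mgrid[:h,:w]; d=im["depth"]
    c=np.stack([(u-im["cx"])/im["fx"]*d,(v-im["cy"])/im["fy"]*d,d,np.ones_like(d)],-1)
    return (c@np.linalg.inv(im["camera_from_world"]).T)[...,:3]
E
python3 - <<'E'
from h import *
for n in("top","scene"):
    im=snap(n,n+"0.png",scale=1.4); T=np.linalg.inv(im["camera_from_world"]); print(n,T.round(3),im["fx"],im["depth"].min(),im["depth"].max())
print(r.finger_overhang,r.current_t(),r.current_ee_rot(),r.current_tool_pos())
E
```

```text
top [[ 0.01  -0.987  0.162  0.277]
 [-1.    -0.01  -0.002  0.009]
 [ 0.004 -0.162 -0.987  1.474]
 [ 0.     0.     0.     1.   ]] 522.2752148722154 0.0 2.4324107
scene [[-0.641  0.629 -0.44   0.95 ]
 [ 0.768  0.53  -0.361  0.373]
 [ 0.006 -0.569 -0.822  0.878]
 [ 0.     0.     0.     1.   ]] 392.4488222133489 0.0 3.1669822
0.022 0.1 [ 9.87402208e-01  1.58229535e-01 -3.62487322e-05 -5.40854238e-04] [ 0.17183162 -0.52218088  0.25279535]
```

View pics/top0.png

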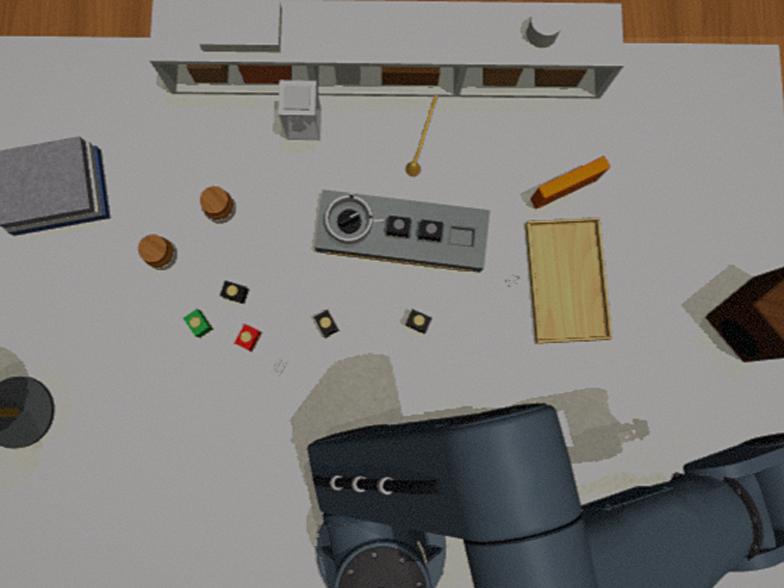

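View pics/scene0.png

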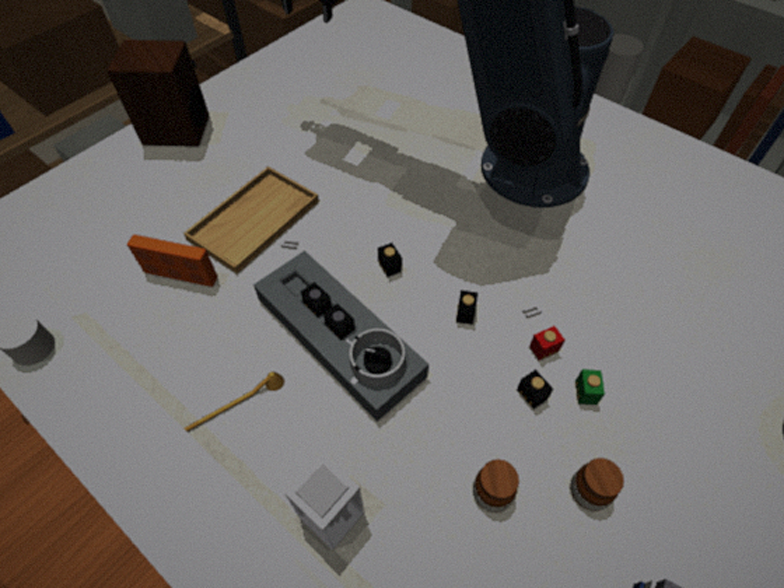

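```bash
python3 - <<'E'
from h import *
a=snap("top","c.png"); b=snap("scene")
A=cv2.resize(a["pixels"][130:260,120:360],(800,433),interpolation=cv2.INTER_CUBIC)
B=cv2.resize(b["pixels"][170:310,175:320],(600,579),interpolation=cv2.INTER_CUBIC)
cv2.imwrite("pics/c1.png",A[...,::-1]); cv2.imwrite("pics/c2.png",B[...,::-1])
for n,im in(("top",a),("scene",b)):
    c=cloud(im); px=im["pixels"].astype(int); z=c[...,2]
    m=(z>0.035)&(z<0.065)&(c[...,0]>0.2)&(c[...,0]<.75)&(np.abs(c[...,1])<.5)
    m&=(px.max(-1)-px.min(-1)<30)
    k,l,s,_=cv2.connectedComponentsWithStats(m.astype(np.uint8))
    for i in range(1,k):
        if s[i,4]>60:
            p=c[l==i]; print(n,s[i],p.mean(0).round(4),np.round(cv2.minAreaRect(p[:,:2].astype(np.float32)*1000),1).tolist() if 0 else [np.round(q,1) for q in cv2.minAreaRect(p[:,:2].astype(np.float32)*1000)])
    # table plane check
    t=(px.min(-1)>100)&(np.abs(z)<.02)&(c[...,0]>.3)&(c[...,0]<.6)&(np.abs(c[...,1])<.4); print(n,"table z",np.median(z[t]),z[t].std())
E
```

```text
top [ 225  135  125   58 3803] [ 0.6109 -0.0539  0.0493] [array([617.6, -35.6]), array([340.6, 125.7]), np.float64(83.4)]
top [235 143  29  27 529] [0.6357 0.0717 0.0531] [array([635.6,  72.1]), array([73.5, 79.1]), np.float64(0.0)]
top [157 200  19  16 145] [0.4884 0.2969 0.0453] [array([489.3, 298. ]), array([44.7, 32.8]), np.float64(74.0)]
top [224 221  18  19 138] [0.4276 0.1128 0.0454] [array([427.9, 113.4]), array([44.1, 32. ]), np.float64(28.8)]
top [290 221  19  17 140] [ 0.4334 -0.0692  0.0457] [array([434.4, -69.2]), array([44.6, 33. ]), np.float64(67.3)]
top table z -0.0002156504727097719 0.0032686662996413932
scene [270 173  18  17 149] [ 0.4392 -0.0663  0.045 ] [array([436.5, -69.6]), array([46.6, 33. ]), np.float64(68.8)]
scene [ 181  179  126  117 4168] [ 0.6277 -0.0379  0.0501] [array([619.8, -36.4]), array([343.3, 121.7]), np.float64(83.4)]
scene [327 207  15  18 159] [0.4335 0.1153 0.0454] [array([429.3, 112.8]), array([47.6, 32.2]), np.float64(29.4)]
scene [253 239  34  28 573] [0.625  0.0636 0.0549] [array([625.3,  63.8]), array([69.7, 72.7]), np.float64(79.6)]
scene [372 264  24  22 224] [0.4944 0.2995 0.0452] [array([491.2, 298.9]), array([44.4, 33.9]), np.float64(73.8)]
scene [415 336  27  25  77] [0.5899 0.4549 0.0541] [array([584.7, 457.2]), array([27.8, 57.4]), np.float64(3.6)]
scene table z 0.0005282417335487621 0.001715089721007418
```

View pics/c1.png

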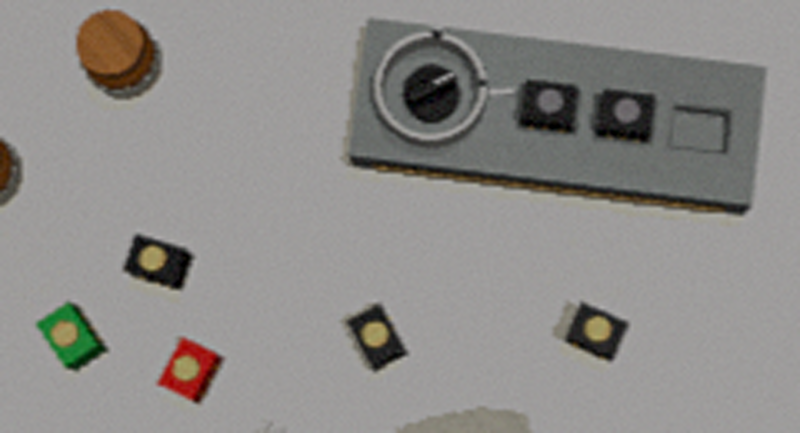

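View pics/c2.png

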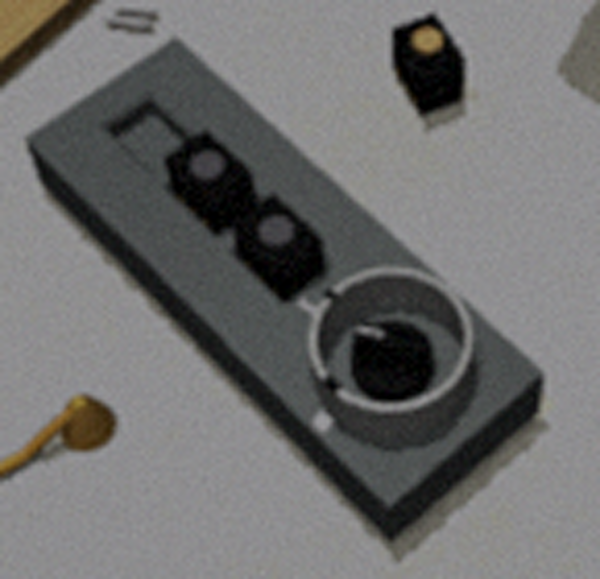

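```bash
cat >> h.py <<'E'
def rects(im,zlo,zhi,amin,dark=None,box=(.2,.8,-.5,.5)):
    c=cloud(im); px=im["pixels"].astype(int); z=c[...,2]
    m=(z>zlo)&(z<zhi)&(c[...,0]>box[0])&(c[...,0]<box[1])&(c[...,1]>box[2])&(c[...,1]<box[3])
    if dark: m&=(px.max(-1)<dark)
    k,l,s,_=cv2.connectedComponentsWithStats(m.astype(np.uint8),connectivity=4); out=[]
    for i in range(1,k):
        if s[i,4]>=amin:
            p=c[l==i]; (x,y),(w,h),a=cv2.minAreaRect(p[:,:2].astype(np.float32)*1000)
            if w<h: w,h,a=h,w,a-90
            out.append((x/1000,y/1000,w,h,(a+90)%180-90,p[:,2].mean(),s[i,4]))   # a = direction of long side, deg
    return out
E
python3 - <<'E'
from h import *
for n in("top","scene"):
    im=snap(n)
    print(n,"spent");[print(np.round(o,3)) for o in rects(im,.074,.09,40,box=(.5,.75,-.2,.02))]
    print("collar");[print(np.round(o,3)) for o in rects(im,.076,.095,20,box=(.5,.75,.015,.15))]
    print("tray+mould");[print(np.round(o,3)) for o in rects(im,.012,.03,60,box=(.3,.8,-.5,-.2))]
    [print(np.round(o,3)) for o in rects(im,.08,.1,30,box=(.3,.85,-.5,-.2))]
    c=cloud(im);px=im["pixels"].astype(int);z=c[...,2]
    d=np.hypot(c[...,0]-.631,c[...,1]-.071); w=(d<.03)&(px.min(-1)>110); print("ptr",c[w].mean(0),w.sum()); 
    b=(d<.034)&(z>.076); print("bar",cv2.minAreaRect(c[b][:,:2].astype(np.float32)*1000),b.sum())
    cr=(d>.035)&(d<.055)&(z>.078); P=c[cr]; x=np.linalg.lstsq(np.c_[2*P[:,:2],np.ones(len(P))],(P[:,:2]**2).sum(1),rcond=None)[0];print("circ",x[:2],np.sqrt(x[2]+x[0]**2+x[1]**2))
E
```

```text
top spent
[ 6.1900e-01 -2.8000e-02  4.3978e+01  3.3075e+01  8.4673e+01  8.0000e-02
  1.8900e+02]
[ 6.1100e-01 -9.1000e-02  4.3771e+01  3.3839e+01  8.2181e+01  8.0000e-02
  1.8900e+02]
collar
[6.2900e-01 7.1000e-02 8.9235e+01 8.8878e+01 5.7530e+01 8.3000e-02
 2.1000e+02]
[ 6.3000e-01  7.1000e-02  4.0583e+01  1.3109e+01 -6.2102e+01  8.3000e-02
  7.1000e+01]
tray+mould
[ 5.24000e-01 -3.73000e-01  2.50631e+02  1.52586e+02  3.52000e+00
  2.00000e-02  7.27000e+02]
[ 7.17000e-01 -3.73000e-01  1.49785e+02  2.96500e+01 -6.41250e+01
  8.90000e-02  5.44000e+02]
ptr [0.6364616  0.06098701 0.05330246] 45
bar ((630.3385620117188, 70.73872375488281), (13.109289169311523, 40.58344268798828), 27.898141860961914) 71
circ [0.62990443 0.07054493] 0.04310108068297438
scene spent
[ 6.1400e-01 -9.1000e-02  4.5393e+01  3.2269e+01  8.2494e+01  8.0000e-02
  2.2400e+02]
[ 6.2100e-01 -2.8000e-02  4.6700e+01  3.2776e+01  8.2710e+01  8.0000e-02
  2.3500e+02]
collar
[6.3200e-01 7.0000e-02 9.1968e+01 8.9917e+01 3.9995e+01 8.3000e-02
 3.4100e+02]
[ 6.3200e-01  7.1000e-02  4.1908e+01  1.3519e+01 -6.3761e+01  8.3000e-02
  1.0900e+02]
tray+mould
[ 5.26000e-01 -3.73000e-01  2.51663e+02  1.53486e+02  3.24200e+00
  2.00000e-02  8.34000e+02]
[ 7.29000e-01 -3.66000e-01  1.52409e+02  2.85340e+01 -5.44000e+01
  2.10000e-02  2.02000e+02]
[ 7.19000e-01 -3.72000e-01  1.49324e+02  3.03350e+01 -6.39450e+01
  8.90000e-02  5.84000e+02]
ptr [0.63983825 0.05605742 0.08644651] 2
bar ((632.0255126953125, 70.64131164550781), (13.518501281738281, 41.90814208984375), 26.23874282836914) 109
circ [0.63292421 0.07089147] 0.043343898762434795
```

Candidates (top0 pixels): black pods with wood core at (234,291), (326,323), (419,321) are fresh. The green one (197,322) and red one (248,337) are decoys. The flat-topped pods in sockets at (399,226) and (430,230) are spent1 and spent2. Socket 0 (461,236) is empty. The crops confirm this. The dial reads about 0.98 rad.

```bash
cat >> h.py <<'E'
PSI=np.radians(-6.6); YC=np.array([-np.sin(PSI),np.cos(PSI)]); CC=np.array([.6187,-.036])
SOCK=[CC+d*YC for d in(-.120,-.056,.008)]; DIAL=np.array([.6313,.0707])
def quat(th):   # tool down, jaws opening along world angle th (rad)
    a=(th+np.pi/2)/2; return [np.cos(a),np.sin(a),0,0]
def yaw(p,z,th,q6=0.):  # the half-turn whose wrist joint lies nearest q6
    best=None
    for k in(-1,0,1):
        q=r.inverse_kinematics([p[0],p[1],z],quat(th+k*np.pi))
        if q is not None and (best is None or abs(q[5]-q6)<abs(best[0]-q6)): best=(q[5],th+k*np.pi,q)
    return best
E
python3 - <<'E'
from h import *
th=np.radians(27.)
for k in(-1,0,1):
    q=r.inverse_kinematics([*DIAL,.2],quat(th+k*np.pi)); print(k,None if q is None else np.round(q,3))
b=yaw(DIAL,.2,th,-.3)
r.set_joints(b[2]); r.set_gripper(.3)
p=r.current_tool_pos(); print(p,r.current_t(),r.current_q())
r.move_linear([*DIAL,.12]); 
r.move_linear([*DIAL,.088],vel=.05); print(r.current_contact_force(),r.current_tool_pos())
r.set_gripper(0.,30); print("open",r.current_opening(),r.current_contact_force(),r.current_torque(),r.current_t())
E
```

```text
-1 [ 0.038  0.559  1.468 -0.     1.116  2.709]
0 [ 0.038  0.559  1.468 -0.     1.116 -0.433]
1 [ 0.038  0.559  1.468 -0.     1.116  2.709]
[0.63129528 0.07070031 0.19997976] 3.5583 [ 3.82690595e-02  5.58526411e-01  1.46757048e+00 -2.12452825e-05
  1.11551243e+00 -4.32981292e-01]
[0.35300415 0.47360783 0.51657936] [0.63143922 0.07071881 0.08815364]
open 0.13447550323108082 [0.72120812 0.45986072 2.37475147] [ 0.12432884 -0.18020123 -0.05115274] 5.3
```

```bash
python3 - <<'E'
from h import *
q=np.array(r.current_q()); 
for d in np.linspace(0,-.96,7)[1:]:
    t=q.copy(); t[5]+=d; r.set_joints(t); print(round(d,2),np.round(r.current_torque(),3),np.round(r.current_contact_force(),1))
r.set_gripper(.3); r.move_linear([*DIAL,.2]); print(r.current_t())
# aside, then look at dial
b=yaw([.5,-.25],.3,PSI); r.set_joints(b[2])
im=snap("top","d1.png",crop=(150,100,370,270),scale=3.5)
c=cloud(im); d=np.hypot(c[...,0]-DIAL[0],c[...,1]-DIAL[1]); bb=(d<.034)&(c[...,2]>.076); print(cv2.minAreaRect(c[bb][:,:2].astype(np.float32)*1000),bb.sum(),r.current_t())
for n in("top","scene"):
    im=snap(n);[print(n,np.round(o,3)) for o in rects(im,.036,.05,80,90,box=(.3,.56,-.25,.45))]
E
```

```text
-0.16 [ 0.102 -0.111  0.008] [ 0.5  1.1 -0.5]
-0.32 [ 0.096 -0.12   0.09 ] [ 1.5  0.7 -0.7]
-0.48 [ 0.168 -0.147  0.083] [ 1.5  1.5 -1. ]
-0.64 [ 0.253 -0.217  0.035] [ 1.   1.  -0.7]
-0.8 [ 0.214 -0.288  0.083] [ 2.6  1.  -0.3]
-0.96 [ 0.314 -0.346  0.046] [ 2.6  2.7 -0.7]
8.1333
((630.243896484375, 70.57892608642578), (11.777627944946289, 42.414344787597656), 80.10966491699219) 69 9.5333
top [4.8900e-01 2.9900e-01 4.5127e+01 3.1383e+01 7.4136e+01 4.5000e-02
 1.2400e+02]
top [ 4.3400e-01 -6.8000e-02  4.2390e+01  3.1493e+01  6.5631e+01  4.5000e-02
  1.2200e+02]
scene [ 4.3700e-01 -6.9000e-02  4.6441e+01  3.2758e+01  6.7082e+01  4.5000e-02
  1.4600e+02]
scene [4.3100e-01 1.1300e-01 4.5220e+01 3.1557e+01 2.8592e+01 4.6000e-02
 1.5600e+02]
scene [4.9200e-01 2.9900e-01 4.4128e+01 3.2449e+01 7.4674e+01 4.5000e-02
 2.0800e+02]
```

View pics/d1.png

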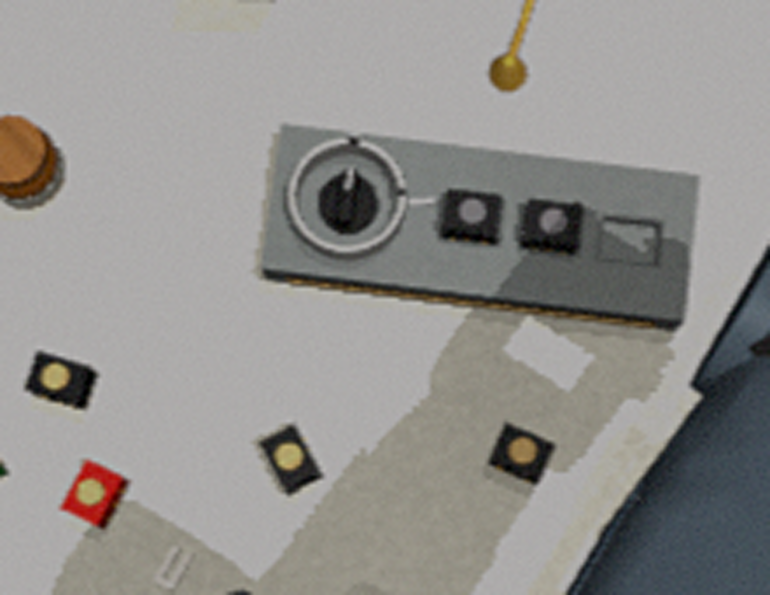

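```bash
cat >> h.py <<'E'
UP=.17
def pick(p,zb,th,op=.75):
    b=yaw(p,UP,th); r.set_gripper(op); r.move_to([*p,UP],quat(b[1]))
    r.move_linear([*p,zb+.06],vel=.2); r.move_linear([*p,zb+.041],vel=.05)
    print("pre",np.round(r.current_contact_force(),1)); r.set_gripper(0.,50)
    print("grip mm",round(r.current_opening()*85,1),np.round(r.current_contact_force(),1))
    r.move_linear([*p,zb+.041+.03],vel=.06); print("lift mm",round(r.current_opening()*85,1),np.round(r.current_contact_force(),1))
    r.move_linear([*p,UP],vel=.25)
def place(p,zb,th):
    b=yaw(p,UP,th); r.move_to([*p,UP],quat(b[1]))
    r.move_linear([*p,zb+.055],vel=.2); r.move_linear([*p,zb+.0415],vel=.04)
    print("down",np.round(r.current_contact_force(),1)); r.set_gripper(.6); r.move_linear([*p,UP],vel=.2); print("t",r.current_t())
E
python3 - <<'E'
from h import *
pick(SOCK[1],.034,PSI); place([.465,-.376],.006,np.radians(93.4))
pick(SOCK[2],.034,PSI); place([.545,-.372],.006,np.radians(93.4))
a=snap("top");b=snap("scene")
A=cv2.resize(a["pixels"][120:270,130:470],(790,349));B=cv2.resize(b["pixels"][100:310,100:420],(790,518))
cv2.imwrite("pics/s1.png",B[...,::-1])
for n,im in(("top",a),("scene",b)):
    print(n);[print(np.round(o,3)) for o in rects(im,.036,.058,60,90,box=(.3,.56,-.5,.45))]
E
```

```text
pre [-0.3  0.1 -0.2]
grip mm 31.0 [-0.5  0.2  3.1]
lift mm 30.9 [ 0.  -1.  -0.7]
down [ 0.8  0.1 -1. ]
t 17.025
pre [-0.2 -0.5  0.2]
grip mm 31.2 [-0.3 -0.5  4.2]
lift mm 31.3 [-0.3  0.5 -0.4]
down [-0.3 -0.4 -0.7]
t 24.8417
top
[4.8900e-01 2.9900e-01 4.5500e+01 3.0912e+01 7.3467e+01 4.6000e-02
 1.4000e+02]
[4.5400e-01 1.5600e-01 4.3770e+01 3.1001e+01 3.1199e+01 4.6000e-02
 1.3200e+02]
scene
[ 4.6800e-01 -3.7500e-01  4.2867e+01  3.5076e+01  4.1010e+00  5.0000e-02
  1.8400e+02]
[ 5.4200e-01 -3.7200e-01  3.4706e+01  3.3630e+01 -8.7632e+01  5.0000e-02
  1.4300e+02]
[ 4.3600e-01 -7.0000e-02  4.9543e+01  3.2840e+01  6.6757e+01  4.6000e-02
  1.7400e+02]
[ 5.51000e-01 -1.50000e-01  1.02568e+02  1.80250e+01  8.93200e+01
  5.10000e-02  1.32000e+02]
[4.5700e-01 1.5600e-01 4.6366e+01 3.2051e+01 3.1462e+01 4.6000e-02
 1.7900e+02]
[4.9200e-01 2.9900e-01 4.3184e+01 3.1970e+01 7.4015e+01 4.5000e-02
 2.1400e+02]
```

View pics/s1.png

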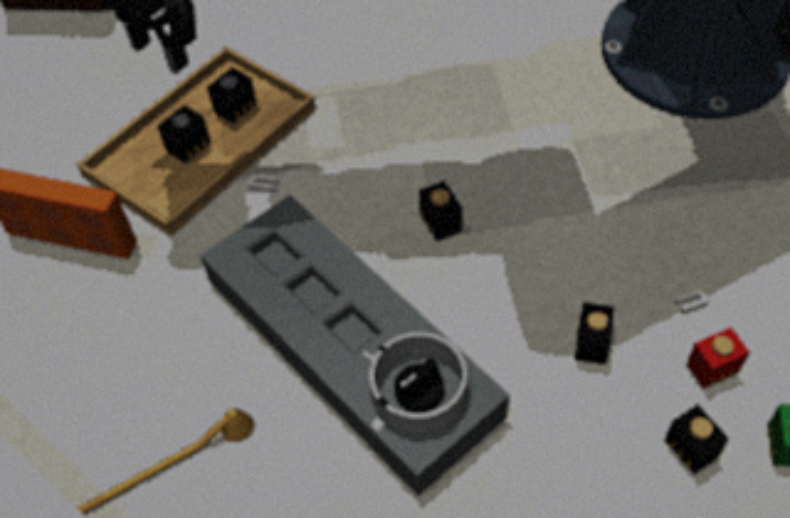

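```bash
cat >> h.py <<'E'
def insert(p):
    b=yaw(p,UP,PSI); r.move_to([*p,UP],quat(b[1])); r.move_linear([*p,.053+.041],vel=.2)
    for zb in(.049,.046,.043,.040,.037,.034,.0335):
        r.move_linear([*p,zb+.041],vel=.03); f=np.array(r.current_contact_force()); print("ins",zb,np.round(f,1))
        if np.abs(f).max()>40: print("STOP"); return False
    r.set_gripper(.6); r.move_linear([*p,UP],vel=.2); print("t",r.current_t()); return True
E
python3 - <<'E'
from h import *
pick([.4353,-.069],0,np.radians(67-90)); ok=insert(SOCK[0])
if ok:
    r.move_to([.45,-.3,.3],quat(PSI))
    for n in("top","scene"):
        im=snap(n); print(n)
        [print(np.round(o,4)) for o in rects(im,.07,.1,60,box=(.55,.7,-.2,.02))]
        [print(np.round(o,3)) for o in rects(im,.036,.058,60,90,box=(.3,.56,-.2,.45))]
E
```

```text
pre [-0.7 -0.1 -0.2]
grip mm 30.9 [-1.1 -0.2  5.6]
lift mm 31.1 [-0.5 -0.4 -1. ]
ins 0.049 [ 0.5  0.5 -0.9]
ins 0.046 [-0.3  0.7 -1.4]
ins 0.043 [ 1.2 -0.3 -1.6]
ins 0.04 [ 0.   0.2 -0.2]
ins 0.037 [-0.3 -0.3 -0.7]
ins 0.034 [ 0.1 -0.1  2.3]
ins 0.0335 [-2.6  0.4  8.7]
t 33.3333
top
[ 6.03800e-01 -1.55500e-01  4.46034e+01  3.56881e+01  8.14999e+01
  8.05000e-02  1.97000e+02]
[ 5.5000e-01 -1.5300e-01  8.4281e+01  2.0402e+01  8.8184e+01  4.7000e-02
  1.3700e+02]
[4.8800e-01 2.9800e-01 4.5562e+01 3.0985e+01 7.2718e+01 4.6000e-02
 1.4000e+02]
[4.5400e-01 1.5600e-01 4.4770e+01 3.0189e+01 3.0770e+01 4.5000e-02
 1.2900e+02]
scene
[ 6.05700e-01 -1.55800e-01  4.57247e+01  3.32304e+01  8.38752e+01
  8.05000e-02  2.21000e+02]
[ 5.51000e-01 -1.41000e-01  1.16783e+02  1.78820e+01  8.94190e+01
  5.10000e-02  1.46000e+02]
[4.5800e-01 1.5600e-01 4.3950e+01 3.0832e+01 3.1086e+01 4.6000e-02
 1.6500e+02]
[4.9200e-01 2.9900e-01 4.3531e+01 3.2644e+01 7.4456e+01 4.5000e-02
 2.1900e+02]
[4.3000e-01 3.6700e-01 4.2898e+01 3.0035e+01 3.6135e+01 4.4000e-02
 8.6000e+01]
```

```bash
python3 - <<'E'
from h import *
pick([.4558,.156],0,np.radians(31-90)); ok=insert(SOCK[1])
if ok:
    o=[o for o in rects(snap("scene"),.036,.058,60,90,box=(.45,.56,.2,.4))]; print(o)
    pick([.4902,.2985],0,np.radians(74-90),.68); ok=insert(SOCK[2])
if ok:
    r.move_to([.45,-.3,.3],quat(PSI))
    for n in("top","scene"):
        im=snap(n,n+"5.png",scale=1.4); print(n)
        [print(np.round(o,4)) for o in rects(im,.07,.1,60,box=(.55,.7,-.2,.02))]
        [print(np.round(o,4)) for o in rects(im,.07,.1,30,box=(.6,.66,.035,.105))]
E
```

```text
pre [-0.7 -0.   0.2]
grip mm 31.2 [-0.8  0.6  5.2]
lift mm 31.5 [ 0.1  0.6 -1.1]
ins 0.049 [-0.3  0.2 -0.8]
ins 0.046 [-0.9  0.2 -0.8]
ins 0.043 [0.2 0.  0.1]
ins 0.04 [-0.8  0.4 -0.4]
ins 0.037 [ 0.7 -0.4 -0.5]
ins 0.034 [-0.8 -0.6  3.8]
ins 0.0335 [-2.1  0.8  8.9]
t 43.7667
[(0.49199838256835937, 0.29870626831054686, 43.54319381713867, 32.7208137512207, 75.25608825683594, np.float64(0.04529803080915649), np.int32(215))]
pre [-0.4 -0.1 -0. ]
grip mm 30.8 [0.4 0.3 4. ]
lift mm 31.2 [ 0.3  0.2 -0.5]
ins 0.049 [-0.  -0.5 -2.1]
ins 0.046 [ 0.8 -0.1 -0.5]
ins 0.043 [ 0.6 -0.7 -0.1]
ins 0.04 [-0.1 -0.1 -1.2]
ins 0.037 [ 0.4 -0.3 -0.8]
ins 0.034 [-0.7 -0.9  3.6]
ins 0.0335 [-1.8  0.4  9.7]
t 52.9583
top
[ 6.18200e-01 -2.74000e-02  4.42444e+01  3.48578e+01  8.42164e+01
  8.05000e-02  1.96000e+02]
[ 6.11900e-01 -9.18000e-02  4.36640e+01  3.38870e+01  8.27706e+01
  8.06000e-02  1.95000e+02]
[ 6.03300e-01 -1.55400e-01  4.46757e+01  3.26255e+01  8.45072e+01
  8.03000e-02  2.00000e+02]
[ 6.30700e-01  7.04000e-02  4.34241e+01  1.23546e+01 -8.84020e+00
  8.22000e-02  7.50000e+01]
scene
[ 6.05400e-01 -1.57000e-01  4.96330e+01  3.30443e+01  8.25098e+01
  8.03000e-02  2.20000e+02]
[ 6.13000e-01 -9.17000e-02  4.60857e+01  3.37550e+01  8.25046e+01
  8.07000e-02  2.34000e+02]
[ 6.20900e-01 -2.76000e-02  4.56637e+01  3.24632e+01  8.23700e+01
  8.10000e-02  2.46000e+02]
[ 6.32700e-01  7.09000e-02  4.08016e+01  1.28260e+01 -7.87660e+00
  8.19000e-02  1.24000e+02]
```

View pics/scene5.png

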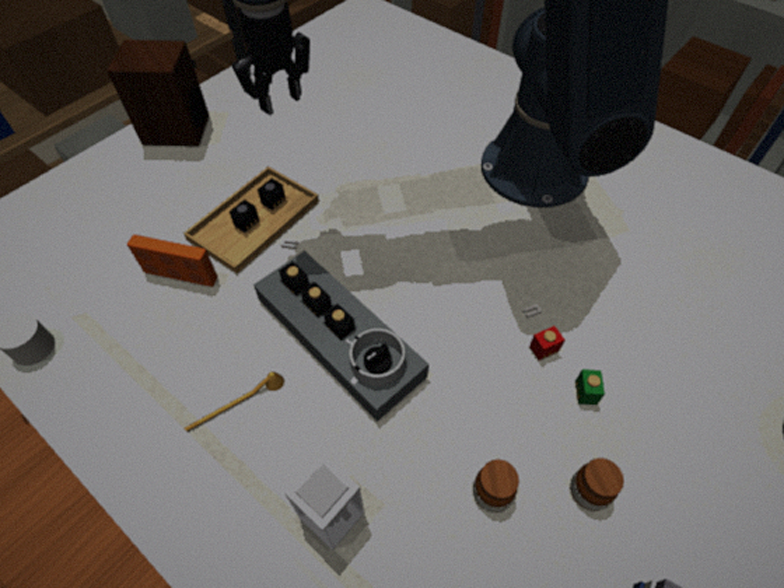

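```bash
python3 - <<'E'
from h import *
th=np.radians(81.6); b=yaw(DIAL,UP,th,-1.3); print(b[0])
r.set_gripper(.3); r.move_to([*DIAL,UP],quat(b[1])); r.move_linear([*DIAL,.11]); r.move_linear([*DIAL,.088],vel=.05)
r.set_gripper(0.,30); print(r.current_opening()*85,r.current_contact_force())
q=np.array(r.current_q())
for d in np.linspace(0,1.368,9)[1:]:
    t=q.copy(); t[5]+=d; r.set_joints(t)
print(np.round(r.current_torque(),3),np.round(r.current_contact_force(),1))
r.set_gripper(.3); r.move_linear([*DIAL,.2]); r.move_to([.45,-.3,.3],quat(PSI)); print(r.current_t())
for n in("top","scene"):
    im=snap(n,n+"6.png",crop=(100,80,460,330),scale=2.2); print(n)
    [print(np.round(o,4)) for o in rects(im,.07,.1,60,box=(.55,.7,-.2,.02))]
    [print("dial",np.round(o,4)) for o in rects(im,.07,.1,30,box=(.6,.66,.035,.105))]
    [print("tray",np.round(o,4)) for o in rects(im,.036,.058,60,90,box=(.3,.6,-.5,-.25))]
E
```

```text
-1.3859276999300523
11.190508461811259 [-0.83939082  1.91370129  1.58937   ]
[ 0.86  -0.122 -0.049] [0.1 5.2 0.1]
62.7333
top
[ 6.19400e-01 -2.77000e-02  4.43973e+01  3.42174e+01  8.40009e+01
  8.05000e-02  1.95000e+02]
[ 6.10900e-01 -9.16000e-02  4.40289e+01  3.28905e+01  8.37051e+01
  8.08000e-02  1.93000e+02]
[ 6.03800e-01 -1.55600e-01  4.40922e+01  3.37633e+01  8.36043e+01
  8.05000e-02  1.98000e+02]
dial [ 6.30700e-01  7.05000e-02  3.90007e+01  1.31896e+01 -8.65204e+01
  8.28000e-02  7.60000e+01]
scene
[ 6.05400e-01 -1.55900e-01  4.68070e+01  3.38393e+01  8.32058e+01
  8.06000e-02  2.18000e+02]
[ 6.14000e-01 -9.18000e-02  4.60357e+01  3.28810e+01  8.35226e+01
  8.07000e-02  2.33000e+02]
[ 6.21100e-01 -2.75000e-02  4.52456e+01  3.27254e+01  8.35525e+01
  8.06000e-02  2.49000e+02]
dial [ 6.32800e-01  7.09000e-02  4.10452e+01  1.38627e+01 -8.99065e+01
  8.19000e-02  1.24000e+02]
tray [ 4.66500e-01 -3.76000e-01  4.54431e+01  3.75596e+01  3.64660e+00
  4.94000e-02  1.85000e+02]
tray [ 5.47300e-01 -3.71100e-01  4.46624e+01  3.62154e+01  4.59710e+00
  4.96000e-02  1.97000e+02]
```

View pics/top6.png

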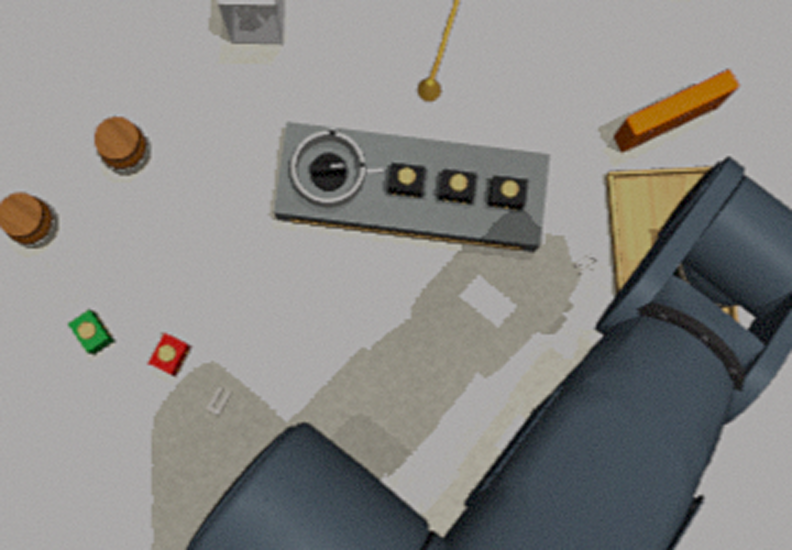

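The dial bar is at −86.5° in the top view and −89.9° in the scene view, so it reads 1.40–1.45 rad, which is in range. The pods are seated and the gripper is clear, so I'm handing in.

```bash
python3 -c "
from h import *
r.hand_in(); print(r.current_t())"
```

```text
the job is handed in; nothing more can be done
the job is handed in; nothing more can be done
```

The job is handed in, with the last robot-clock reading at about 63 s of the 210 s allowed; the interface reports no verdict.

- **Dial to off:** I turned it from about 0.98 rad to about 0.04–0.05 rad before pulling any pod.
- **Spent pods:** There were two, in sockets 1 and 2 (socket 0 was empty). Both now stand upright in the tray.
- **Fresh pods:** All three are plugged home, one per socket. One had been knocked aside during the run, so I located it again before picking it. In the last check they were within about 2 mm of the socket centres. Their tops were level with where the seated spent pods had been.
- **Dial to running:** My last check put it at 1.40 rad from the top camera and 1.45 rad from the scene camera. They disagree by about 0.06 rad, but both are within the 1.28–1.52 range.
- **Bystanders:** The jars, mould and clips look unmoved in the last pictures; I judged this by eye and did not measure it.

No check failed. The two cameras also differ by about 2 mm in x, within their calibration, and I averaged them.

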